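Ease the stuck upper half off a casting mould

TASK

Open the two-part casting mould: swing both turn-buttons off the upper half, then take the upper half by its wooden grip and rock it gently end to end, without jerks, until its two tight locating pins walk out of their sockets. A straight pull only lifts the whole mould, so let the lower half stay flat on the bench, never tip the upper half past about 8 degrees (the pins bend), and leave the things around alone. Finish still holding the upper half level and still, just clear above the lower half (pin tips about 15 mm above the sockets); do not put it down or let go.

Things in the scene. Friction and masses are not known exactly. Their poses are not given: they have to be found in the camera images.
- mould_base: lower mould half, plaster in a plywood frame, 130 x 270 mm, 45 mm high, 1.5 kg, loose on the bench. Origin: centre of underside; y along its length (left end = +y), -x side faces the robot, z up. The upper half sits on its raised face (z = 0.045, up to y = +-0.047); beyond that the top is at z = 0.038, so the upper half can be tipped about either edge y = +-0.047
- socket_left (a point): mouth of the left pin socket, at (0, +0.058, 0.038) of mould_base, 18 mm long in y. Two spring jaws in it (top 1 mm below the mouth) pinch the pin in x and hold it by friction, about 9 N along the pin. Both pins together (18 N) hold more than the lower half weighs, so a straight pull lifts it; drawing one pin at a time does not
- socket_right (a point): mouth of the right pin socket, at (0, -0.058, 0.038) of mould_base, the same
- mould_top: upper mould half: plate 104 x 200 mm, 24 mm thick (plaster, white back board), wooden grip block on top, two steel pins below; about 0.45 kg. Origin: centre of its lower face; axes as the lower half's. At the start it is home: origin at (0, 0, 0.045) of mould_base, plate top at 0.069. A pin leaves the jaws when the plate above it has risen 19 mm
- grip (a point): centre of the wooden grip block, 0.045 above the origin of mould_top. Block 60 mm in x, 36 mm in y (take it across y), 42 mm high, from the plate top up. With the fingers closed along y the plate can be tipped end to end
- pin_left (a point): tip of the pin at the left (+y) end, at (0, +0.058, -0.027) of mould_top; pin 8 mm thick. At home at z = 0.018 of mould_base, 20 mm below the socket mouth
- pin_right (a point): tip of the pin at the right (-y) end, at (0, -0.058, -0.027) of mould_top; otherwise as the left one
- button_left (a joint): steel turn-button at the left end, upright pivot at (0, +0.120) of mould_base. Near 0 its arm lies over the end of the upper half (pointing to -y) and holds it down; it swings level towards -x of mould_base and points there at 1.57. Stop at 1.7; clear of the plate from 1.1. Light friction (1.5 N at the knob), stays where left
- button_right (a joint): the same at the right end, pivot at (0, -0.120); at 0 its arm points to +y over the plate; it too swings towards -x and points there at 1.57; clear from 1.1
- knob_left (a point): top of the upright knob on the left turn-button's arm, 28 mm from the pivot; knob 10 mm thick, from 8 to 30 mm above the plate top; the arm (12 mm wide, 32 mm long) lies 2 to 8 mm above the plate top. Push the knob with closed fingers
- knob_right (a point): the same on the right turn-button
- glue_bottle: white glue bottle with a nozzle, 39 mm across, 107 mm high, loose bystander; origin under its centre
- old_cast: vertebra cast, bone coloured, 64 x 78 x 24 mm, loose bystander; origin under its centre
- tape: roll of masking tape lying flat, 104 mm across, 25 mm high, loose bystander; origin under its centre
Things that resemble listed ones, but are neither listed nor needed, are in the scene too. Several things have the shape of the mould_top; the one meant has the colours described above.

How it is judged:
On the way, in this order (a step that is already met when the one before it is completed fails the run):
1. both turn-buttons swung clear (1.1 rad or more) with the upper half still home (value of joint each of button_left, button_right above 1.1 rad and z of each of pin_left, pin_right in the frame of mould_base below 0.021 m), for 0.1 s.
2. rocked up at one end: one pin raised 5 mm or more while the other is still within 3 mm of home (((z of pin_left in the frame of mould_base above 0.023 m and z of pin_right in the frame of mould_base below 0.021 m) or (z of pin_right in the frame of mould_base above 0.023 m and z of pin_left in the frame of mould_base below 0.021 m))), for 0.05 s.
At the end, for the whole second after the job is handed in: Upper half held by the fingers alone, off the lower half, at rest, within 4 degrees of level and 15 mm sideways of its place, both pin tips 5 to 30 mm above the socket mouths; lower half flat on the bench; both turn-buttons at 1.1 rad or more (value of joint each of button_left, button_right above 1.1 rad and z of pin_left in the frame of mould_base between 0.043 and 0.068 m and z of pin_right in the frame of mould_base between 0.043 and 0.068 m and angle between the z axis of mould_top and the z axis of mould_base, either way round below 0.07 rad and horizontal distance between mould_top and mould_base below 0.015 m and height (world z) of mould_base between -0.003 and 0.002 m and angle between mould_base's own z axis and vertical below 0.02 rad and contact force between the fingers and mould_top above 2 N and contact force between mould_top and mould_base below 0.1 N and linear speed of mould_top below 0.02 m/s); the arm keeps its last pose, push and grip.
It fails at once if the lower half lifted (5 mm at its centre) or tipped (2.5 degrees) off the bench (height (world z) of mould_base above 0.005 m or angle between mould_base's own z axis and vertical above 0.044 rad).
It fails at once if the upper half tipped more than 8.5 degrees against the lower half (angle between the z axis of mould_top and the z axis of mould_base, either way round above 0.148 rad).
It fails at once if jerked out: the upper half faster than 0.15 m/s while a pin is still in its socket (linear speed of mould_top above 0.15 m/s and z of any of pin_left, pin_right in the frame of mould_base below 0.037 m).
It fails at once if a bystander (bottle, vertebra cast, tape) moved more than 15 mm (distance of any of glue_bottle, old_cast, tape from where it was at the start of the episode above 0.015 m).
It also fails if it takes over 51 s, if anything falls off the work surface, if the arm or the gripper's body presses on something with over 40 N, if the wrist force passes 120 N, or if a joint passes its speed limit or range.

ROBOT

A 6-joint arm with a two-finger parallel gripper is mounted at the origin on a cart in front of the work surface, level with it; the furniture and walls round the work are solid. World frame = base frame: x ahead of the robot, y to its left, z up, the work surface at z = 0. Lengths are in m, angles in rad, forces in N, time in s.
With the tool pointing down it reaches from about 0.3 to 0.775 m from the base axis. Payload 14.6 kg.
Tool frame: the origin (TCP) lies on the centre line of the jaws, within the pads' length; the fingertips stand ahead of it and the grasp point (between the pads) is the TCP (tips_ahead is the z of the fingertips in the tool frame, in m); z points along the fingers, y is the line along which they close (so a half turn about z gives the same grasp; the last joint's range is limited). The gripper opens to 94 mm and grips with 3 to 60 N. Pads are 16 mm wide; open, the fingers measure 119 mm over their backs; the gripper's body (75 mm by 177 mm) begins 78 mm behind the grasp point.
Start: joints at [1.163, 0.3, 1.521, -0, 1.321, -0.067], TCP at [0.184, 0.518, 0.224] pointing down, gripper open.
Joint ranges: [-3.03, 3.03], [-0.79, 2.21], [0.23, 2.52], [-1.04, 4.18], [0, 3.07], [-2.55, 2.55]. Speed limits (rad/s): [2.22, 2.22, 2.57, 3.14, 3.14, 3.14].

INTERFACE

Orientations are given as a unit quaternion [w, x, y, z].
In Python, from rig import * gives the robot as it stands. The module is installed in compiled form; this text tells all that it offers.
- The arm moves only by the shell command python3 -m creep 'ROWS'. ROWS is JSON, a list of rows, each a list of 5 numbers: the finger opening in m, from 0 to 0.094, then the shift along the tool's x, y, z in m, then the turn about the tool's z in degrees. In form: [[hand, x, y, z, roll], ...]. A call has 1 to 10 rows; each row is the pose to reach, as a shift and turn from the pose commanded when the call began, along the tool's axes at that moment; what a row does not reach only later rows make up. A row lasts 1/8 s, in which the tool goes at most 62.5 mm and 10.7 degrees, less where a joint would pass 70% of its speed; a pose out of reach is approached as far as the arm can. A call with a gripper value outside its range is refused whole. The fingers move at their own pace and stop on an object; the grip force is fixed at half the most. Time passes only in rows, so rows that repeat a pose let the fingers close. It gives the time, the measured TCP pose, the force, the opening and the grip force at its end, in the units of the state.
- state(): the state, without advancing time (a new reading comes with each control period).
- snapshot(name): name is "scene" or "side" or "wrist"; returns (picture, depth): 480x640x3 uint8, red, green, blue; 480x640 float32, m along the optical axis (not along the pixel's ray), 0 where there is no reading.
- get_calibration(name): a dict with "K" (3x3 intrinsics, pixels), "D" ([k1, k2, p1, p2, k3] as OpenCV has them; the pictures are not rectified), "rvec" (rotation vector, rad) and "tvec" (3), from world to camera coordinates, as OpenCV has them; the wrist camera has in their place "T_tool_cam" (4x4, takes a point from camera to tool coordinates, whose origin is the TCP and whose axes are the flange's). Camera axes: x right, y down, z forward; pixel columns grow to the right and rows downward; lengths in m; the calibration is good to about 2 mm. A picture is of the moment at which its call begins: read the wrist's pose just before it. get_calibration takes no time and is no camera call.
- hand_in(): hands the job in; it is judged then, once.
The state is a dict: "time": time; "joint_positions": joint angles; "qd": joint speeds; "joint_efforts": joint torques, N m; "ee_pos": TCP position; "orientation": TCP orientation; "force": force on the tool from outside, world axes, zero at the start; "wrist_torque": the same for the moment, N m; "gripper_width": finger opening in m; "grip_force": force on a finger pad.
Only numpy, scipy, OpenCV 4.12 (cv2) and the standard library are available. Lean on these libraries where they do the work, as an engineer would, in place of code of your own. Each camera call takes 0.05 s, during which the arm holds its last target. There are 200 camera calls.

## Working session

There is one attempt and no reset: what is moved stays moved. The work goes in short steps, Python scripts to look and compute and a shell command to move; the robot and the scene stay as the last step left them, time stands still between calls to the robot, and variables do not carry over. Pictures are saved under pics/ and viewed, at most 10 in all, crops included, and the job is handed in when it is done.

```bash
mkdir -p pics
python3 - <<'E'
from rig import *
import cv2,numpy as np
s=state();print(s)
for n in("scene","side"):
    p,d=snapshot(n);cv2.imwrite(f"pics/{n}0.png",p[:,:,::-1]);np.savez(f"{n}0.npz",p=p,d=d)
    print(get_calibration(n))
print(get_calibration("wrist"))
E
```

```text
{'time': 0.0, 'joint_positions': array([ 1.16339985e+00,  3.00461534e-01,  1.52162740e+00, -5.02844083e-06,
        1.32068533e+00, -6.65744603e-02]), 'qd': array([2.81069366e-05, 2.95810403e-04, 4.89271056e-04, 4.29010637e-04,
       1.10741421e-03, 1.49664792e-03]), 'joint_efforts': array([ 2.94448755e-04, -5.31809700e+01, -3.52731299e+01,  7.07899220e-02,
        2.45124620e-02, -6.45804903e-05]), 'ee_pos': array([0.18373301, 0.51813165, 0.22387197]), 'orientation': array([-1.36337718e-04,  1.69586774e-01,  9.85515082e-01, -5.74863699e-04]), 'force': array([ 0.538126  , -0.48107164,  0.25600224]), 'wrist_torque': array([ 0.0345078 , -0.02420993, -0.03642928]), 'grip_force': 0.0, 'gripper_width': 0.09402509533348576}
{'K': array([[609.35634734,   0.        , 318.77513139],
       [  0.        , 609.35634734, 238.94498698],
       [  0.        ,   0.        ,   1.        ]]), 'D': array([-0.21095002,  0.        ,  0.        ,  0.        ,  0.        ]), 'rvec': array([ 0.64462888, -2.67921863,  1.1254967 ]), 'tvec': array([0.46790821, 0.2514809 , 1.27138327])}
{'K': array([[573.8360
[... 225 characters left out ...]
 array([ 1.90888657, -0.34891306,  0.24266679]), 'tvec': array([-0.50267359,  0.15831883,  1.15228896])}
{'K': array([[361.72601305,   0.        , 322.77141469],
       [  0.        , 361.72601305, 231.02233346],
       [  0.        ,   0.        ,   1.        ]]), 'D': array([-0.07263204,  0.        ,  0.        ,  0.        ,  0.        ]), 'T_tool_cam': array([[ 7.89951589e-05, -9.60465717e-01, -2.78398276e-01,
         8.19949293e-02],
       [ 9.99999778e-01, -1.08128446e-04,  6.56788575e-04,
         1.24730439e-03],
       [-6.60925683e-04, -2.78398266e-01,  9.60465496e-01,
        -1.59805506e-01],
       [ 0.00000000e+00,  0.00000000e+00,  0.00000000e+00,
         1.00000000e+00]])}
```

View pics/scene0.png

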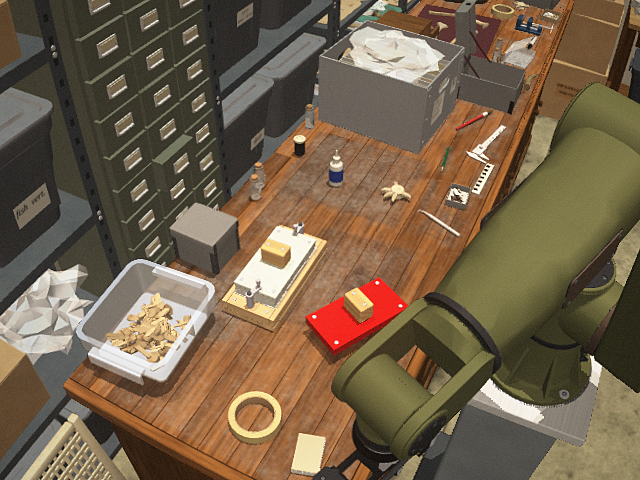

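View pics/side0.png

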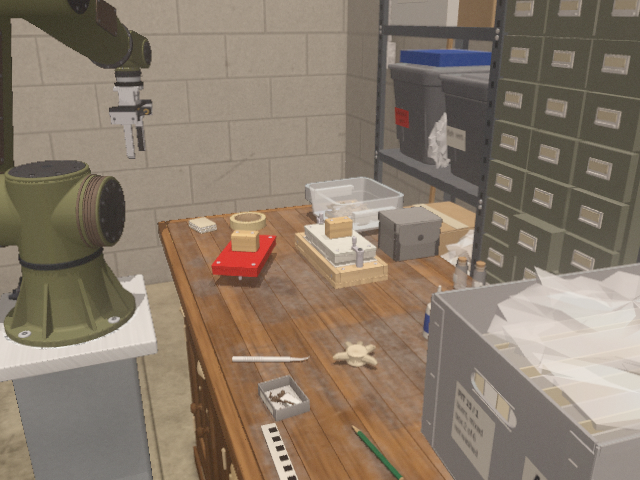

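The upper-half shapes are the white-backed plate on the plywood base at scene (275,262) and a red plate at (357,310). The white one sits on the lower half and has the turn-buttons, so it is the one meant. I'll confirm it in a crop and measure.

```bash
cat > h.py <<'E'
import numpy as np,cv2
from rig import *
from scipy.spatial.transform import Rotation as R
def cloud(n,d,T=None):
    c=get_calibration(n);v,u=np.mgrid[0:480,0:640]
    q=cv2.undistortPoints(np.stack([u,v],-1).reshape(-1,1,2).astype(float),c["K"],np.array(c["D"])).reshape(480,640,2)
    P=np.dstack([q*d[...,None],d])
    if T is not None: return P@T[:3,:3].T+T[:3,3]
    Rm=cv2.Rodrigues(c["rvec"])[0]
    return (P-c["tvec"])@Rm
def toolT():
    s=state();w,x,y,z=s["orientation"];T=np.eye(4);T[:3,:3]=R.from_quat([x,y,z,w]).as_matrix();T[:3,3]=s["ee_pos"];return T
E
python3 - <<'E'
from h import *
for n,c in(("scene",(200,200,140,140)),("side",(270,180,140,120))):
    f=np.load(n+"0.npz");p,d=f["p"],f["d"];P=cloud(n,d)
    x,y,w,h=c
    hsv=cv2.cvtColor(p,cv2.COLOR_RGB2HSV);m=np.zeros((480,640),bool);m[y:y+h,x:x+w]=1;m&=d>0
    X,Y,Z=P[...,0],P[...,1],P[...,2]
    top=m&(abs(Z-.069)<.005)&(hsv[...,1]<50)&(hsv[...,2]>150)
    grip=m&(abs(Z-.111)<.006)&(hsv[...,1]>70)
    base=m&(abs(Z-.038)<.005)&(hsv[...,1]>50)
    kn=m&(Z>.085)&(Z<.104)&(hsv[...,1]<60)
    for nm,k in(("top",top),("grip",grip),("base",base)):
        k=cv2.morphologyEx(k.astype(np.uint8),cv2.MORPH_OPEN,np.ones((2,2)))>0
        r=cv2.minAreaRect(P[k][:,:2].astype(np.float32)*1000);print(n,nm,k.sum(),np.round(P[k].mean(0),4),r)
    q=P[kn];print(n,"knob",len(q))
    nb,l,_,_=cv2.connectedComponentsWithStats(kn.astype(np.uint8))
    for i in range(1,nb):
        if (l==i).sum()>6: print((l==i).sum(),np.round(np.median(P[l==i],0),4),np.argwhere(l==i).mean(0))
    # neighbours: tall things near
f=np.load("scene0.npz");P=cloud("scene",f["d"])
k=(f["d"]>0)&(P[...,2]>.12)&(P[...,0]>.3)&(P[...,0]<.9)&(abs(P[...,1])<.5)
v,u=np.mgrid[0:480,0:640]
b=k&(u>165)&(u<245)&(v>200)&(v<275);print("box",P[b].min(0),P[b].max(0))
k2=k&(u<220)&(v>255)&(P[...,1]>.1);print("tray",P[k2].min(0),P[k2].max(0))
a=cv2.resize(f["p"][210:340,205:345],None,fx=4,fy=4,interpolation=2);cv2.imwrite("pics/c1.png",a[:,:,::-1])
E
```

```text
scene top 2091 [0.5919 0.0781 0.0722] ((448.5505065917969, 448.43243408203125), (245.65771484375, 1056.109130859375), 26.22136688232422)
scene grip 279 [0.5991 0.0658 0.1091] ((599.8969116210938, 63.310279846191406), (55.75472640991211, 36.271541595458984), 1.5847057104110718)
scene base 1242 [0.575  0.1224 0.0402] ((464.5244140625, 437.9886169433594), (292.0440368652344, 1083.037841796875), 24.994592666625977)
scene knob 1451
1128 [0.7636 0.0549 0.0964] [226.34042553 214.13031915]
19 [ 0.6018 -0.0288  0.0954] [226.26315789 294.73684211]
273 [0.6642 0.2337 0.0925] [294.67765568 206.38095238]
27 [0.5929 0.1569 0.095 ] [281.18518519 257.40740741]
side top 1380 [0.6431 0.1085 0.0707] ((477.2399597167969, -346.46478271484375), (1737.775146484375, 253.66302490234375), 66.63253784179688)
side grip 129 [0.593  0.0294 0.1143] ((345.888671875, -525.2083740234375), (1304.8154296875, 59.1860237121582), 65.96791076660156)
side base 619 [ 0.5767 -0.0161  0.0377] ((432.6190490722656, -480.51934814453125), (1432.1470947265625, 275.6959533691406), 74.39488983154297)
side knob 1344
781 [0.7415 0.2836 0.0911] [193.38796415 353.67605634]
505 [0.7541 0.0607 0.0963] [217.38217822 396.38019802]
21 [0.5919 0.149  0.0914] [215.38095238 320.61904762]
7 [0.6321 0.0433 0.0935] [226. 352.]
28 [ 0.6015 -0.0357  0.0912] [239.5 354. ]Traceback (most recent call last):
  File "<stdin>", line 22, in <module>
    return umr_minimum(a, axis, None, out, keepdims, initial, where)
ValueError: zero-size array to reduction operation minimum which has no identity
```

Run:
```python
from h import *
for n in("scene","side"):
    f=np.load(n+"0.npz");p,d=f["p"],f["d"];P=cloud(n,d)
    hsv=cv2.cvtColor(p,cv2.COLOR_RGB2HSV);X,Y,Z=P[...,0],P[...,1],P[...,2]
    m=(d>0)&(X>.5)&(X<.69)&(Y>-.11)&(Y<.23)
    for nm,k in(("top",m&(abs(Z-.070)<.005)&(hsv[...,1]<50)&(hsv[...,2]>140)),("grip",m&(abs(Z-.111)<.005)&(hsv[...,1]>70)),("base",m&(abs(Z-.039)<.004)&(hsv[...,1]>50))):
        q=P[k];lo,hi=np.percentile(q,[1,99],0)
        print(n,nm,k.sum(),np.round(lo,4),np.round(hi,4),cv2.minAreaRect(q[:,:2].astype(np.float32)*1000))
        # x edges per y bin -> slope
        ys=np.arange(lo[1]+.01,hi[1]-.005,.01);e=[(y,*np.percentile(q[abs(q[:,1]-y)<.005][:,0],[3,97])) for y in ys if (abs(q[:,1]-y)<.005).sum()>8]
        e=np.array(e)
        if len(e)>3: print("  slopes",np.polyfit(e[:,0],e[:,1],1),np.polyfit(e[:,0],e[:,2],1))
    if n=="scene":
        for nm,b in(("box",(X>.68)&(X<.9)&(Y>-.1)&(Y<.2)&(Z>.04)),("tray",(X>.45)&(X<.9)&(Y>.2)&(Y<.5)&(Z>.03)),("tape",(X<.6)&(Y>.25)&(Y<.5)&(Z>.015)&(Z<.04)&(d>0)),("red",(X>.3)&(X<.52)&(Y>-.1)&(Y<.3)&(Z>.01)&(hsv[...,1]>180))):
            print(nm,np.round(np.percentile(P[b],[1,50,99],0),3).tolist())
        cv2.imwrite("pics/c1.png",cv2.resize(p[210:340,205:345],None,fx=4,fy=4,interpolation=2)[:,:,::-1])
```

```text
scene top 2050 [ 0.5506 -0.0377  0.0651] [0.6527 0.1668 0.0737] ((604.723388671875, 84.62255096435547), (300.57940673828125, 128.6251678466797), 82.7790756225586)
  slopes [-0.01178807  0.55371127] [0.09484969 0.63262542]
scene grip 276 [0.5748 0.0461 0.1063] [0.6317 0.0813 0.1146] ((603.063232421875, 64.30879974365234), (38.20222854614258, 59.32504653930664), 89.7590560913086)
scene base 1058 [ 0.5362 -0.0724  0.035 ] [0.6627 0.1971 0.0422] ((601.8001708984375, 62.55201721191406), (131.17404174804688, 274.11639404296875), 1.3661634922027588)
  slopes [-0.01353209  0.53945863] [0.28145622 0.56074891]
box [[0.73, 0.011, 0.041], [0.781, 0.08, 0.095], [0.856, 0.118, 0.101]]
tray [[0.643, 0.212, 0.03], [0.771, 0.338, 0.071], [0.868, 0.466, 0.097]]
tape [[0.307, 0.352, 0.015], [0.416, 0.415, 0.02], [0.509, 0.46, 0.027]]
red [[0.306, 0.0, 0.028], [0.38, 0.126, 0.049], [0.466, 0.207, 0.054]]
side top 965 [ 0.5501 -0.0678  0.0651] [0.6852 0.2155 0.0745] ((605.437255859375, 81.21300506591797), (307.54193115234375, 131.8264617919922), 81.52702331542969)
  slopes [0.14821377 0.54871715] [-0.19848257  0.64280138]
side grip 128 [0.573  0.0388 0.1063] [0.6307 0.0736 0.1113] ((602.0394897460938, 55.777957916259766), (37.57073211669922, 58.518035888671875), 87.05931091308594)
side base 482 [ 0.5372 -0.0793  0.035 ] [0.6675 0.1852 0.0389] ((602.2310791015625, 55.71638488769531), (131.49734497070312, 271.7962341308594), 0.886690080165863)
  slopes [-0.04242778  0.53983567] [-1.1381506   0.60160191]
```

View pics/c1.png

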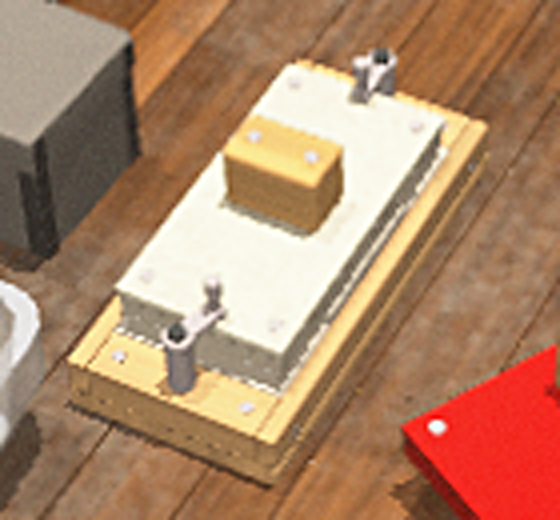

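The crop confirms it: white plate, bare wooden grip, two steel turn-buttons (left knob at crop (212,287), pivot at (180,335); right one near (375,60)). The red plate is a decoy. I'll move to hover and refine with the wrist camera.

```bash
python3 -m creep '[[0,-0.05,-0.027,-0.01,0],[0,-0.11,-0.055,-0.02,-3],[0,-0.165,-0.085,-0.03,-6],[0,-0.22,-0.115,-0.04,-9],[0,-0.275,-0.145,-0.05,-12],[0,-0.33,-0.175,-0.06,-15],[0,-0.385,-0.205,-0.07,-18],[0,-0.44,-0.235,-0.08,-20],[0,-0.495,-0.265,-0.08,-20.5],[0,-0.545,-0.292,-0.08,-20.5]]'
cat > wr.py <<'E'
from h import *
import sys
nm=sys.argv[1]
T=toolT();p,d=snapshot("wrist");s=state()
c=get_calibration("wrist");P=cloud("wrist",d,T@c["T_tool_cam"])
np.savez(nm+".npz",p=p,P=P,d=d,T=T);cv2.imwrite(f"pics/{nm}.png",p[:,:,::-1])
print(s["time"],s["ee_pos"].round(4),T[:3,:3].round(3).tolist(),s["joint_positions"].round(3),s["gripper_width"])
E
python3 wr.py w1
python3 - <<'E'
from h import *
f=np.load("side0.npz");P=cloud("side",f["d"]);k=(f["d"]>0);v,u=np.mgrid[0:480,0:640]
k&=(u>115)&(u<150)&(v>90)&(v<165)&(P[...,1]>.4)&(P[...,1]<.65);print("finger zmin",np.percentile(P[k][:,2],[0,1,3,10]))
E
```

```text
time: 1.35
ee_pos: [0.5979, 0.0626, 0.3044]
orientation: [-0.0, -0.009, 1.0, 0.0]
force: [1.2, 0.8, 0.5]
gripper_width: 0.0008
grip_force: 0.0
1.4 [0.6009 0.0573 0.3029] [[-1.0, -0.017, -0.0], [-0.017, 1.0, 0.0], [0.0, 0.0, -1.0]] [ 3.500e-02  3.810e-01  1.234e+00 -1.000e-03  1.528e+00 -1.549e+00] 0.0005716138112397526
finger zmin [0.20355649 0.20630822 0.21241193 0.23052995]
```

View pics/w1.png

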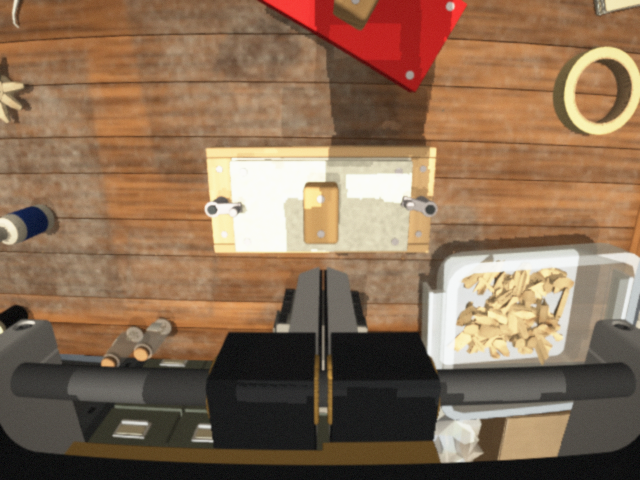

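The wrist view shows the mould from above: grip block at (321,212), left button (its +y end) at (418,206), right button at (225,208).

```bash
cat > meas.py <<'E'
from h import *
import sys
f=np.load(sys.argv[1]+".npz");p,P,d=f["p"],f["P"],f["d"]
hsv=cv2.cvtColor(p,cv2.COLOR_RGB2HSV);X,Y,Z=P[...,0],P[...,1],P[...,2]
m=(d>0)&(X>.5)&(X<.7)&(Y>-.11)&(Y<.23)
for nm,k in(("top",m&(abs(Z-.069)<.004)),("grip",m&(abs(Z-.111)<.005)),("base",m&(Z<.073)&(Z>.034))):
    k=cv2.morphologyEx(k.astype(np.uint8),cv2.MORPH_OPEN,np.ones((3,3)))>0
    q=P[k].astype(np.float32);print(nm,k.sum(),"z",np.median(q[:,2]),cv2.minAreaRect(q[:,:2]*1000))
for nm,k in(("kL",m&(Z>.084)&(Y>.12)),("kR",m&(Z>.084)&(Y<0))):
    q=P[k];print(nm,len(q),np.round(np.c_[q[:,:2].min(0),q[:,:2].max(0)],4).tolist(),q[:,2].max())
    n,l,_,_=cv2.connectedComponentsWithStats(k.astype(np.uint8))
    for i in range(1,n):
        if (l==i).sum()>3: print("   ",(l==i).sum(),P[l==i].mean(0).round(4),np.ptp(P[l==i],0).round(4))
# fingers in tool frame
t=(d>0)&(d<.19);T=f["T"];q=(P[t]-T[:3,3])@T[:3,:3];print("finger tool z max",np.percentile(q[:,2],[95,99,99.8]))
q=q[q[:,2]>-.01]; print(np.percentile(q,[1,99],0).round(4)) if len(q) else 0
E
python3 meas.py w1
```

```text
top 13640 z 0.06874 ((607.7025146484375, 91.83775329589844), (271.7554626464844, 133.66102600097656), 81.4897689819336)
grip 1998 z 0.11058799 ((603.4191284179688, 61.89970397949219), (58.77265167236328, 35.462730407714844), 0.1953614503145218)
base 20617 z 0.068204276 ((620.1964721679688, 77.97657775878906), (163.9566650390625, 302.22784423828125), 0.9776073098182678)
kL 9439 [[0.5613, 0.7], [0.12, 0.2299]] 0.42164059862021075
    94 [0.5933 0.154  0.0962] [0.0092 0.0095 0.014 ]
    579 [0.6774 0.2155 0.0931] [0.0421 0.0245 0.0126]
    8746 [0.5774 0.1337 0.3955] [0.0495 0.024  0.0397]
kR 7816 [[0.564, 0.6092], [-0.0338, -0.0]] 0.4062491335537906
    97 [ 0.6033 -0.0285  0.096 ] [0.0101 0.0091 0.015 ]
    7714 [ 0.5795 -0.0084  0.3945] [0.0443 0.0173 0.0251]
finger tool z max [-0.0499132  -0.00392035  0.01082254]
[[ 0.0082 -0.0107 -0.0098]
 [ 0.0105  0.0135  0.0164]]
```

```bash
python3 -m creep '[[0,0,0,0,-10],[0,0,0,0,-20],[0,0,0,0,-30],[0,0,0,0,-40],[0,0,0,0,-50],[0,0,0,0,-60],[0,0,0,0,-60],[0,0,0,0,-70],[0,0,0,0,-70]]'; python3 -c "
from h import *
print(toolT().round(4),state()['joint_positions'].round(3))"
```

```text
time: 2.52
ee_pos: [0.5861, 0.122, 0.3008]
orientation: [-0.008, -0.543, 0.839, -0.021]
force: [-0.2, -0.3, -0.1]
gripper_width: 0.0005
grip_force: 0.0
[[-0.4093 -0.9124  0.0095  0.5861]
 [-0.9117  0.4085 -0.0436  0.122 ]
 [ 0.0359 -0.0265 -0.999   0.3008]
 [ 0.      0.      0.      1.    ]] [ 0.163  0.369  1.256 -0.045  1.515 -2.555]
```

The roll limit of the last joint makes the arm tilt the tool slightly. I'll check whether that tilt survives rolling back, since it would allow a true end-to-end rock.

```bash
python3 -m creep '[[0,0,0,0,10],[0,0,0,0,20],[0,0,0,0,30],[0,0,0,0,40],[0,0,0,0,50],[0,0,0,0,60],[0,0,0,0,66],[0,0,0,0,66],[0,0,0,0,66]]'; python3 -c "
from h import *
print(toolT().round(4),state()['joint_positions'].round(3))"
```

```text
time: 3.65
ee_pos: [0.5868, 0.1195, 0.3012]
orientation: [0.005, 0.003, 1.0, -0.022]
force: [-0.3, 0.8, 0.3]
gripper_width: 0.0006
grip_force: 0.0
[[-0.9999  0.0054  0.0099  0.5868]
 [ 0.0049  0.999  -0.0436  0.1195]
 [-0.0101 -0.0435 -0.999   0.3012]
 [ 0.      0.      0.      1.    ]] [ 0.158  0.369  1.255 -0.045  1.515 -1.405]
```

The tilt persists after rolling back. So I can pre-tilt the gripper by working the roll limit, and a tilted grip then pulls one pin at a time. First I'll swing the left button.

```bash
python3 -m creep '[[0,-0.01,0.013,0.055,0],[0,-0.02,0.026,0.11,0],[0,-0.029,0.038,0.165,0],[0,-0.029,0.039,0.198,0],[0,-0.029,0.039,0.198,0],[0,-0.019,0.039,0.198,0],[0,-0.009,0.039,0.198,0],[0,0.001,0.043,0.197,0],[0,0.007,0.047,0.197,0],[0,0.009,0.051,0.197,0]]'
cat > st.py <<'E'
from h import *
s=state();T=toolT();t=T[:3,:3];print("t",s["time"],"pos",T[:3,3].round(4),"z",t[:,2].round(4),"y",t[:,1].round(4),"j",s["joint_positions"].round(3),"f",s["force"].round(1),"m",s["wrist_torque"].round(2),"g",round(s["gripper_width"],4),s["grip_force"])
E
python3 st.py
```

```text
time: 4.9
ee_pos: [0.5805, 0.1625, 0.1041]
orientation: [0.007, 0.003, 1.0, -0.022]
force: [4.5, -1.7, 2.7]
gripper_width: -0.0
grip_force: 2.3
t 4.9 pos [0.5805 0.1625 0.1041] z [ 0.0138 -0.0432 -0.999 ] y [ 0.0072  0.999  -0.0431] j [ 0.231  0.534  1.485 -0.05   1.119 -1.311] f [ 4.5 -1.7  2.7] m [-0.2  -0.8   0.01] g -0.0 2.3488921657553874
```

```bash
python3 -m creep '[[0,0,-0.012,-0.037,0],[0,-0.016,-0.072,-0.034,0],[0,-0.032,-0.132,-0.032,0],[0,-0.047,-0.191,-0.029,0],[0,-0.047,-0.191,0.009,0],[0,-0.037,-0.191,0.009,0],[0,-0.027,-0.191,0.009,0],[0,-0.017,-0.195,0.009,0],[0,-0.009,-0.198,0.009,0],[0,-0.003,-0.2,0.009,0]]'
python3 st.py
python3 -m creep '[[0,-0.003,0.002,-0.06,0],[0,0.02,0.03,-0.11,0]]'
python3 - <<'E'
from h import *
p,d=snapshot("side");cv2.imwrite("pics/s2.png",cv2.resize(p[170:300,270:430],None,fx=4,fy=4,interpolation=2)[:,:,::-1]);np.savez("s2.npz",p=p,d=d)
E
python3 wr.py w2; python3 meas.py w2
```

```text
time: 6.15
ee_pos: [0.5819, -0.0373, 0.1038]
orientation: [0.007, 0.003, 1.0, -0.022]
force: [6.8, -0.2, -1.4]
gripper_width: 0.0007
grip_force: 2.8
t 6.15 pos [ 0.5819 -0.0373  0.1038] z [ 0.0135 -0.0439 -0.9989] y [ 0.0064  0.999  -0.0438] j [-0.109  0.487  1.558 -0.048  1.079 -1.651] f [ 6.8 -0.2 -1.4] m [-0.   -1.05  0.15] g 0.0007 2.8320964172598906
time: 6.4
ee_pos: [0.5605, -0.0028, 0.2134]
orientation: [0.006, 0.004, 1.0, -0.022]
force: [-0.6, 1.0, 0.3]
gripper_width: 0.0007
grip_force: 0.0
6.5 [ 5.607e-01 -5.000e-04  2.173e-01] [[-1.0, 0.006, 0.019], [0.005, 0.999, -0.043], [-0.02, -0.043, -0.999]] [-0.047  0.319  1.514 -0.044  1.288 -1.601] 0.00029497770906705966
top 17919 z 0.068711005 ((600.9238891601562, 96.1270751953125), (285.77532958984375, 141.6472625732422), 76.88652801513672)
grip 3043 z 0.11044679 ((592.7937622070312, 61.861122131347656), (36.67107391357422, 59.79350280761719), 88.93444061279297)
base 27960 z 0.06814889 ((611.0615234375, 78.55841064453125), (306.1006164550781, 167.9018096923828), 87.89173126220703)
kL 1067 [[0.563, 0.6996], [0.1713, 0.23]] 0.1000737518275453
    190 [0.567  0.1749 0.095 ] [0.0098 0.0096 0.0154]
    876 [0.6745 0.2151 0.0921] [0.0425 0.0257 0.0125]
kR 33709 [[0.5223, 0.5699], [-0.0746, -0.0]] 0.34022416535745803
    151 [ 0.5645 -0.0465  0.096 ] [0.0089 0.0091 0.0156]
    33558 [ 0.5339 -0.0318  0.3169] [0.0445 0.0746 0.1392]
finger tool z max [-0.04708103 -0.00337305  0.01110976]
[[ 0.008  -0.0106 -0.0099]
 [ 0.0106  0.0134  0.0163]]
```

View pics/w2.png

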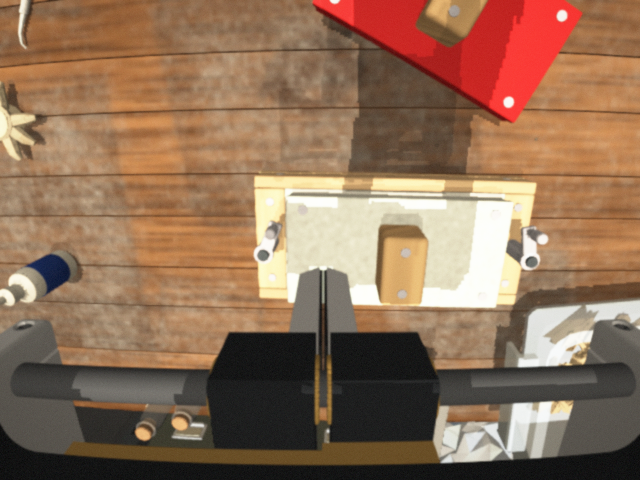

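Run:
```python
from h import *
p=np.load("w2.npz")["p"];q=np.load("s2.npz")["p"]
a=cv2.resize(p[170:310,245:560],None,fx=2.4,fy=2.4,interpolation=2)
b=cv2.resize(q[190:290,290:400],(400,364),interpolation=2)[:260]
c=np.zeros((600,800,3),np.uint8);c[:a.shape[0],:a.shape[1]]=a;c[338:338+260,:400]=b
cv2.imwrite("pics/z2.png",c[:,:,::-1])
```

```text
(no output)
```

View pics/z2.png

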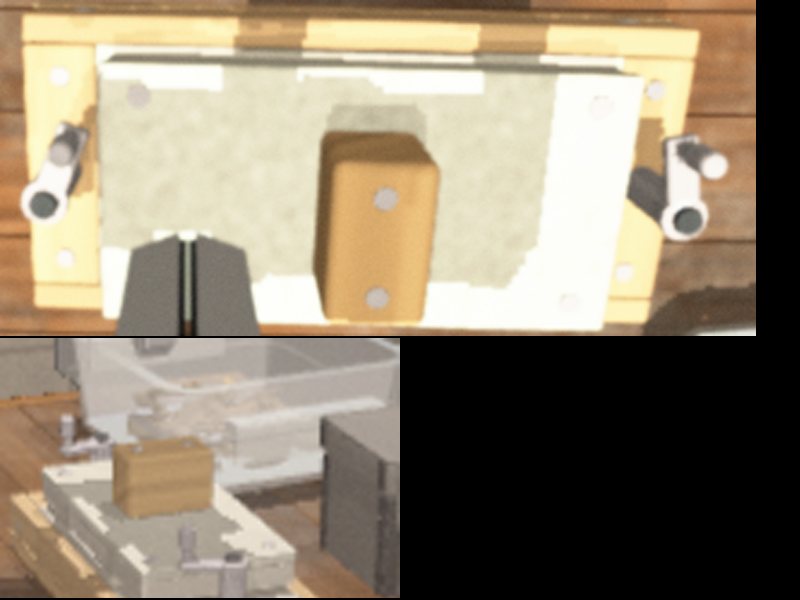

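In the crop the left arm points straight to -x. The right arm is only about 1.2 rad, with its pivot at (43,204) and knob at (68,140), so I'll nudge it further.

```bash
python3 -m creep '[[0,-0.001,-0.008,0.06,0],[0,-0.001,-0.012,0.115,0],[0,-0.001,-0.012,0.115,0],[0,-0.001,-0.022,0.115,0],[0,-0.001,-0.029,0.116,0],[0,-0.001,-0.035,0.116,0],[0,-0.001,-0.035,0.116,0],[0,-0.001,-0.03,0.06,0],[0,0.03,-0.01,0,0],[0,0.03,0.03,-0.04,0]]'; python3 -m creep '[[0,0,0,-0.02,0]]'; python3 wr.py w3; python3 meas.py w3;python3 - <<'E'
from h import *
p=np.load("w3.npz")["p"]
cv2.imwrite("pics/z3.png",cv2.resize(p[110:330,180:500],None,fx=2.4,fy=2.4,interpolation=2)[:,:,::-1])
E
```

```text
time: 7.75
ee_pos: [0.5298, 0.0282, 0.2505]
orientation: [0.006, 0.005, 1.0, -0.022]
force: [0.6, -0.2, -0.8]
gripper_width: 0.0003
grip_force: 0.0
time: 7.88
ee_pos: [0.5306, 0.0313, 0.2713]
orientation: [0.007, 0.002, 1.0, -0.022]
force: [-0.1, -0.8, -1.2]
gripper_width: 0.0004
grip_force: 0.0
7.925 [0.5312 0.0305 0.2728] [[-1.0, 0.005, 0.014], [0.005, 0.999, -0.044], [-0.015, -0.044, -0.999]] [ 0.009  0.219  1.511 -0.045  1.396 -1.549] 0.00029169975390467244
top 12658 z 0.06871482 ((600.3474731445312, 96.30531311035156), (284.32232666015625, 137.68946838378906), 77.99021911621094)
grip 1805 z 0.110485435 ((592.7813720703125, 61.83393859863281), (35.97531509399414, 58.75236511230469), 89.53764343261719)
base 20374 z 0.06806326 ((613.1143188476562, 78.7681655883789), (303.5170593261719, 168.36302185058594), 88.99612426757812)
kL 798 [[0.5629, 0.7], [0.171, 0.2299]] 0.09969094493451303
    135 [0.5666 0.1753 0.095 ] [0.0093 0.0103 0.0146]
    663 [0.6765 0.2152 0.0925] [0.0423 0.0248 0.0127]
kR 13947 [[0.5, 0.5672], [-0.0639, -0.0]] 0.39206657290580976
    112 [ 0.5616 -0.0582  0.0956] [0.0094 0.0095 0.0158]
    13826 [ 0.5081 -0.0215  0.3717] [0.0373 0.0382 0.0406]
finger tool z max [-0.0472262  -0.00334476  0.01099899]
[[ 0.0076 -0.0105 -0.0098]
 [ 0.0106  0.0134  0.0164]]
```

View pics/z3.png

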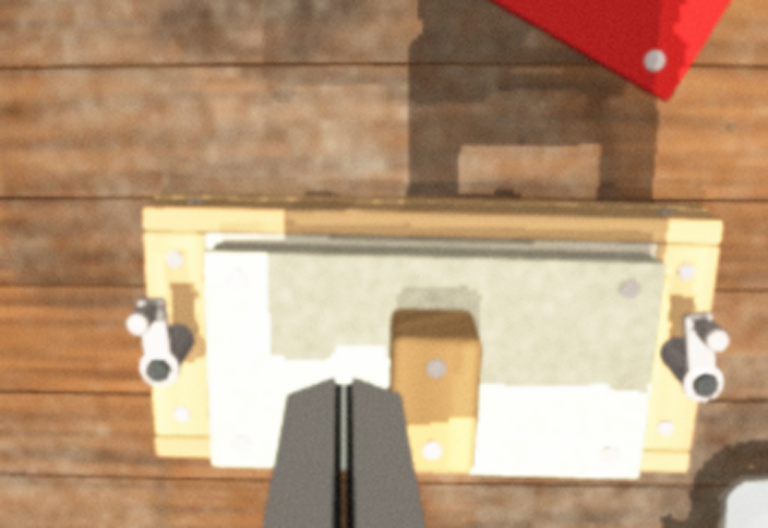

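Both buttons now point to -x and are clear. The grip centre is (0.593, 0.062). Next I'll build up more tool tilt at the roll limit.

```bash
python3 -m creep '[[0,0,0,0,-10.5],[0,0,0,0,-21],[0,0,0,0,-31.5],[0,0,0,0,-42],[0,0,0,0,-52.5],[0,0,0,0,-63],[0,0,0,0,-73],[0,0,0,0,-80],[0,0,0,0,-80]]'; python3 st.py
```

```text
time: 9.05
ee_pos: [0.502, 0.1295, 0.2502]
orientation: [-0.022, -0.588, 0.806, -0.065]
force: [1.2, 0.7, 0.7]
gripper_width: 0.0006
grip_force: 0.0
t 9.05 pos [0.502  0.1295 0.2502] z [ 0.0401 -0.1303 -0.9907] y [-0.951   0.2991 -0.0778] j [ 0.248  0.21   1.578 -0.14   1.348 -2.554] f [1.2 0.7 0.7] m [ 0.16  0.04 -0.02] g 0.0006 0.0
```

```bash
python3 -m creep '[[0.052,0,-0.015,0,10.5],[0.052,0.005,-0.03,0.02,21],[0.052,0.01,-0.045,0.04,31.5],[0.052,0.015,-0.06,0.06,42],[0.052,0.02,-0.075,0.08,52.5],[0.052,0.025,-0.099,0.1,63],[0.052,0.025,-0.099,0.111,73],[0.052,0.025,-0.099,0.111,73]]'; python3 st.py
```

```text
time: 10.05
ee_pos: [0.593, 0.0605, 0.1503]
orientation: [0.02, 0.007, 0.998, -0.065]
force: [0.3, 0.1, -0.2]
gripper_width: 0.0521
grip_force: 0.0
t 10.05 pos [0.593  0.0605 0.1503] z [ 0.0383 -0.1298 -0.9908] y [ 0.0165  0.9915 -0.1293] j [ 0.096  0.459  1.486 -0.145  1.174 -1.406] f [ 0.3  0.1 -0.2] m [ 0.03 -0.01 -0.06] g 0.0521 0.0
```

```bash
python3 -m creep '[[0.052,0.001,0.003,0.02,0],[0.052,0.002,0.0085,0.053,0],[0.052,0.002,0.0085,0.053,0],[0.03,0.002,0.0085,0.053,0],[0.03,0.002,0.0085,0.053,0],[0,0.002,0.0085,0.053,0],[0,0.002,0.0085,0.053,0],[0,0.002,0.0085,0.053,0]]'; python3 st.py
```

```text
time: 11.05
ee_pos: [0.5944, 0.0619, 0.0999]
orientation: [0.022, 0.007, 0.998, -0.065]
force: [-0.5, -6.5, 2.1]
gripper_width: 0.039
grip_force: 29.7
t 11.05 pos [0.5944 0.0619 0.0999] z [ 0.0429 -0.1302 -0.9906] y [ 0.0171  0.9914 -0.1295] j [ 0.099  0.519  1.525 -0.153  1.072 -1.386] f [-0.5 -6.5  2.1] m [-0.59  0.09 -0.02] g 0.039 29.674754650332034
```

Gripped at 29.7 N with the tool tilted 7.5° against the level block. Now I'll ease it up and to the left, along the arc for lifting the right pin.

```bash
python3 -m creep '[[0,0,0.001,-0.0011,0],[0,0,0.0017,-0.0022,0],[0,0,0.0025,-0.0033,0],[0,0,0.0034,-0.0044,0]]'; python3 st.py
cat > tilt.py <<'E'
from h import *
import sys
# tilt of plate from side view: grip block top & base end heights
p,d=snapshot("side");P=cloud("side",d);hsv=cv2.cvtColor(p,cv2.COLOR_RGB2HSV)
X,Y,Z=P[...,0],P[...,1],P[...,2];np.savez(sys.argv[1]+".npz",p=p,d=d)
m=(d>0)&(X>.5)&(X<.68)&(Y>-.11)&(Y<.21)
w=m&(hsv[...,1]<60)&(hsv[...,2]>120)&(Z>.052)&(Z<.1)
for lo,hi in((-.03,-.015),(-.015,.0),(0,.03),(.1,.13),(.13,.155)):
    q=P[w&(Y>lo)&(Y<hi)];print((lo,hi),len(q),np.percentile(q[:,2],[50,75,90]).round(4) if len(q) else "")
b=m&(hsv[...,1]>60)&(Y<-.05)&(Z>.02)&(Z<.06);print("base top right end",np.percentile(P[b][:,2],[50,80,95]).round(4),"y",P[b][:,1].min().round(4))
cv2.imwrite(f"pics/{sys.argv[1]}.png",cv2.resize(p[170:300,270:430],None,fx=4,fy=4,interpolation=2)[:,:,::-1])
E
python3 tilt.py s3
```

```text
time: 11.55
ee_pos: [0.5933, 0.0661, 0.1019]
orientation: [0.02, 0.007, 0.998, -0.065]
force: [1.6, -5.4, -12.2]
gripper_width: 0.038
grip_force: 29.0
t 11.55 pos [0.5933 0.0661 0.1019] z [ 0.0396 -0.13   -0.9907] y [ 0.0168  0.9915 -0.1294] j [ 0.106  0.517  1.522 -0.152  1.081 -1.38 ] f [  1.6  -5.4 -12.2] m [-0.28 -0.11 -0.04] g 0.038 29.005887089297175
(-0.03, -0.015) 104 [0.0711 0.0718 0.0722]
(-0.015, 0.0) 108 [0.0706 0.0712 0.0717]
(0, 0.03) 221 [0.07   0.0707 0.0713]
(0.1, 0.13) 76 [0.067  0.0676 0.0686]
(0.13, 0.155) 70 [0.0661 0.0672 0.0678]
base top right end [0.0323 0.0364 0.0378] y -0.0783
```

It works: the plate is already about 1.9° right-up with 12 N of pull. Continuing.

```bash
python3 -m creep '[[0,0,0.001,-0.0011,0],[0,0,0.0017,-0.0022,0],[0,0,0.0025,-0.0033,0],[0,0,0.0034,-0.0044,0],[0,0,0.0042,-0.0055,0]]'; python3 st.py; python3 tilt.py s4
```

```text
time: 12.22
ee_pos: [0.593, 0.0718, 0.1064]
orientation: [0.02, 0.007, 0.998, -0.065]
force: [1.5, -0.9, -19.0]
gripper_width: 0.0366
grip_force: 29.6
t 12.225 pos [0.593  0.0718 0.1064] z [ 0.0395 -0.129  -0.9909] y [ 0.017   0.9916 -0.1285] j [ 0.115  0.513  1.517 -0.15   1.091 -1.373] f [  1.5  -0.9 -19. ] m [ 0.79  0.09 -0.04] g 0.0366 29.562428891658783
(-0.03, -0.015) 173 [0.0769 0.0799 0.0806]
(-0.015, 0.0) 101 [0.0785 0.0794 0.0798]
(0, 0.03) 211 [0.0765 0.0773 0.0781]
(0.1, 0.13) 65 [0.0677 0.0688 0.0694]
(0.13, 0.155) 58 [0.0654 0.066  0.067 ]
base top right end [0.0328 0.0369 0.0382] y -0.0777
```

Plate tilt is about 5° with the right pin up roughly 10 mm, and the pull is near the 19 N limit. So I'll ease off, release and rise, then roll to the other limit for the opposite tilt.

```bash
python3 -m creep '[[0,0,0,0.0015,0],[0.06,0,0,0.002,0],[0.06,0,0,0.002,0],[0.06,0,0,0.002,0],[0.06,-0.002,-0.007,-0.05,0],[0.06,-0.004,-0.014,-0.11,10.5],[0.06,-0.006,0.01,-0.17,21],[0.06,-0.007,0.05,-0.175,31.5],[0.06,-0.007,0.1,-0.18,42],[0.06,-0.007,0.12,-0.185,52.5]]'; python3 tilt.py s5; python3 -m creep '[[0.06,0,0,0,10.5],[0.06,0,0,0,21],[0.06,0,0,0,31.5],[0.06,0,0,0,42],[0.06,0,0,0,52.5],[0.06,0,0,0,63],[0.06,0,0,0,73.5],[0.06,0,0,0,84],[0.06,0,0,0,94.5],[0.06,0,0,0,105]]'; python3 st.py
```

```text
time: 13.52
ee_pos: [0.5946, 0.2166, 0.275]
orientation: [0.048, 0.45, 0.891, -0.049]
force: [-0.2, -0.6, -0.5]
gripper_width: 0.0602
grip_force: 0.0
(-0.03, -0.015) 164 [0.0761 0.0794 0.0805]
(-0.015, 0.0) 105 [0.0781 0.079  0.0796]
(0, 0.03) 196 [0.0762 0.0771 0.0779]
(0.1, 0.13) 65 [0.0674 0.0682 0.0687]
(0.13, 0.155) 59 [0.0651 0.0661 0.0669]
base top right end [0.0323 0.0364 0.0375] y -0.0758
time: 14.82
ee_pos: [0.5951, 0.2137, 0.2753]
orientation: [0.068, 0.98, 0.186, 0.008]
force: [0.3, -0.5, -0.8]
gripper_width: 0.0601
grip_force: 0.0
t 14.825 pos [0.5951 0.2137 0.2753] z [ 0.0412 -0.1294 -0.9907] y [ 0.3629 -0.9219  0.1355] j [ 0.341  0.466  1.183 -0.137  1.498  1.548] f [ 0.3 -0.5 -0.8] m [ 0.03  0.12 -0.01] g 0.0601 0.0
```

```bash
python3 -m creep '[[0.06,0,0,0,10.5],[0.06,0,0,0,21],[0.06,0,0,0,31.5],[0.06,0,0,0,42],[0.06,0,0,0,52.5],[0.06,0,0,0,63],[0.06,0,0,0,73.5],[0.06,0,0,0,84],[0.06,0,0,0,94.5],[0.06,0,0,0,94.5]]'; python3 st.py
```

```text
time: 16.08
ee_pos: [0.6069, 0.0968, 0.2737]
orientation: [-0.02, 0.902, -0.431, 0.014]
force: [-0.4, -0.4, -0.5]
gripper_width: 0.0598
grip_force: 0.0
t 16.075 pos [0.6069 0.0968 0.2737] z [ 0.0435  0.024  -0.9988] y [-0.7774 -0.6271 -0.0489] j [0.09  0.39  1.289 0.02  1.418 2.551] f [-0.4 -0.4 -0.5] m [0.09 0.13 0.  ] g 0.0598 0.0
```

```bash
python3 -m creep '[[0.06,0,0,0,10],[0.06,0,0,0,20],[0.06,0,0,0,26],[0.06,0,0,0,26],[0.06,0,0,0,26]]'; python3 st.py
```

```text
time: 16.7
ee_pos: [0.5787, -0.0296, 0.2506]
orientation: [-0.073, 0.827, -0.557, -0.004]
force: [0.0, -0.7, 0.4]
gripper_width: 0.0604
grip_force: 0.0
t 16.7 pos [ 0.5787 -0.0296  0.2506] z [ 0.0744  0.1259 -0.9893] y [-0.9227 -0.3677 -0.1162] j [-0.174  0.313  1.449  0.141  1.33   2.553] f [ 0.  -0.7  0.4] m [-0.01  0.15  0.01] g 0.0604 0.0
```

```bash
python3 -m creep '[[0.06,-0.012,-0.006,0.015,-10],[0.06,-0.024,-0.012,0.03,-20],[0.06,-0.036,-0.018,0.045,-30],[0.06,-0.048,-0.024,0.06,-40],[0.06,-0.06,-0.03,0.08,-50],[0.06,-0.07,-0.035,0.095,-60],[0.06,-0.078,-0.039,0.103,-67],[0.06,-0.078,-0.039,0.103,-67],[0.06,-0.078,-0.039,0.103,-67]]'; python3 st.py; python3 wr.py w4
python3 - <<'E'
from h import *
f=np.load("w4.npz");p,P,d=f["p"],f["P"],f["d"];hsv=cv2.cvtColor(p,cv2.COLOR_RGB2HSV)
X,Y,Z=P[...,0],P[...,1],P[...,2]
k=(d>0)&(abs(Z-.115)<.006)&(hsv[...,1]>60)&(abs(X-.6)<.06)&(abs(Y-.07)<.05);k=cv2.morphologyEx(k.astype(np.uint8),cv2.MORPH_OPEN,np.ones((3,3)))>0
q=P[k].astype(np.float32);print(len(q),cv2.minAreaRect(q[:,:2]*1000),np.polyfit(q[:,1],q[:,2],1),q[:,2].mean())
E
```

```text
time: 17.82
ee_pos: [0.5934, 0.0705, 0.1607]
orientation: [-0.064, 0.997, -0.009, 0.037]
force: [0.3, -0.2, 1.0]
gripper_width: 0.06
grip_force: 0.0
t 17.825 pos [0.5934 0.0705 0.1607] z [ 0.0749  0.1267 -0.9891] y [-0.0142 -0.9917 -0.1281] j [0.003 0.417 1.522 0.14  1.13  1.538] f [ 0.3 -0.2  1. ] m [-0.14  0.13  0.05] g 0.06 0.0
17.875 [0.5934 0.0704 0.1608] [[0.997, -0.014, 0.075], [-0.024, -0.992, 0.127], [0.072, -0.128, -0.989]] [0.003 0.417 1.522 0.14  1.13  1.538] 0.0600086131346811
4993 ((592.805419921875, 73.39791107177734), (35.86368942260742, 59.12644577026367), 89.46405029296875) [-0.06123621  0.11925019] 0.11479785
```

```bash
python3 -m creep '[[0.06,-0.001,0.002,0.02,0],[0.06,-0.003,0.004,0.045,0],[0.06,-0.004,0.006,0.058,0],[0.06,-0.004,0.006,0.058,0],[0.04,-0.004,0.006,0.058,0],[0.03,-0.004,0.006,0.058,0],[0,-0.004,0.006,0.058,0],[0,-0.004,0.006,0.058,0],[0,-0.004,0.006,0.058,0]]'; python3 st.py; python3 tilt.py s6
```

```text
time: 19.0
ee_pos: [0.5939, 0.0716, 0.1025]
orientation: [-0.063, 0.997, -0.008, 0.037]
force: [-0.6, -5.7, 0.5]
gripper_width: 0.0412
grip_force: 29.4
t 19.0 pos [0.5939 0.0716 0.1025] z [ 0.0755  0.1255 -0.9892] y [-0.0116 -0.9919 -0.1267] j [0.006 0.486 1.569 0.148 1.014 1.519] f [-0.6 -5.7  0.5] m [-1.71  0.19 -0.05] g 0.0412 29.377709068357944
(-0.03, -0.015) 210 [0.0749 0.0798 0.0808]
(-0.015, 0.0) 110 [0.0784 0.0791 0.0795]
(0, 0.03) 197 [0.0764 0.0773 0.078 ]
(0.1, 0.13) 63 [0.0676 0.0685 0.0691]
(0.13, 0.155) 55 [0.0653 0.066  0.0666]
base top right end [0.0319 0.0361 0.0375] y -0.0756
```

```bash
python3 -m creep '[[0,0,0.001,-0.0011,0],[0,0,0.002,-0.0022,0],[0,0,0.003,-0.0033,0],[0,0,0.004,-0.0044,0],[0,0,0.005,-0.0055,0]]'; python3 st.py; python3 tilt.py s7
```

```text
time: 19.68
ee_pos: [0.5926, 0.0676, 0.1063]
orientation: [-0.065, 0.997, -0.008, 0.036]
force: [0.6, 7.0, -8.0]
gripper_width: 0.0396
grip_force: 28.6
t 19.675 pos [0.5926 0.0676 0.1063] z [ 0.073   0.1282 -0.9891] y [-0.0116 -0.9915 -0.1294] j [-0.002  0.48   1.57   0.151  1.024  1.511] f [ 0.6  7.  -8. ] m [ 0.68  0.06 -0.03] g 0.0396 28.602040987461805
(-0.03, -0.015) 143 [0.0771 0.0782 0.0789]
(-0.015, 0.0) 119 [0.0772 0.0778 0.0784]
(0, 0.03) 228 [0.0761 0.077  0.0777]
(0.1, 0.13) 84 [0.0717 0.0728 0.0733]
(0.13, 0.155) 69 [0.0713 0.0721 0.0729]
base top right end [0.0323 0.0363 0.0377] y -0.0765
```

```bash
python3 -m creep '[[0,0,0.0008,-0.0016,0],[0,0,0.0016,-0.0032,0],[0,0,0.0024,-0.0046,0],[0,0,0.0032,-0.0058,0]]'; python3 st.py; python3 tilt.py s8
```

```text
time: 20.23
ee_pos: [0.5922, 0.0627, 0.1115]
orientation: [-0.064, 0.997, -0.008, 0.036]
force: [0.1, 1.8, -14.1]
gripper_width: 0.0375
grip_force: 29.1
t 20.225 pos [0.5922 0.0627 0.1115] z [ 0.073   0.127  -0.9892] y [-0.0119 -0.9917 -0.1281] j [-0.01   0.472  1.568  0.149  1.035  1.505] f [  0.1   1.8 -14.1] m [-0.42  0.28 -0.08] g 0.0375 29.126913165673614
(-0.03, -0.015) 132 [0.0756 0.0767 0.0773]
(-0.015, 0.0) 128 [0.0761 0.0769 0.0777]
(0, 0.03) 259 [0.0768 0.0776 0.0786]
(0.1, 0.13) 91 [0.0787 0.0798 0.0808]
(0.13, 0.155) 89 [0.0796 0.0807 0.0816]
base top right end [0.032  0.0363 0.0377] y -0.0764
```

```bash
python3 -m creep '[[0,0,0.0007,-0.0012,0],[0,0,0.0014,-0.0024,0],[0,0,0.0021,-0.0036,0]]'; python3 st.py; python3 tilt.py s9
```

```text
time: 20.65
ee_pos: [0.592, 0.0601, 0.1149]
orientation: [-0.064, 0.997, -0.008, 0.036]
force: [0.6, -1.8, -20.0]
gripper_width: 0.0369
grip_force: 29.4
t 20.65 pos [0.592  0.0601 0.1149] z [ 0.0733  0.1268 -0.9892] y [-0.0119 -0.9917 -0.128 ] j [-0.015  0.467  1.567  0.149  1.041  1.502] f [  0.6  -1.8 -20. ] m [-1.11  0.38 -0.05] g 0.0369 29.388744235038757
(-0.03, -0.015) 132 [0.0747 0.0756 0.0763]
(-0.015, 0.0) 144 [0.0759 0.0767 0.0777]
(0, 0.03) 285 [0.0775 0.0785 0.0794]
(0.1, 0.13) 102 [0.0839 0.0852 0.0859]
(0.13, 0.155) 92 [0.0859 0.0873 0.0879]
base top right end [0.0323 0.0364 0.0375] y -0.0762
```

```bash
python3 -m creep '[[0,0,0.001,-0.0004,0],[0,0,0.002,-0.0008,0],[0,0,0.0025,-0.0014,0],[0,0,0.0025,-0.0014,0]]'; python3 st.py; python3 tilt.py s10
```

```text
time: 21.2
ee_pos: [0.5926, 0.0579, 0.1171]
orientation: [-0.064, 0.997, -0.008, 0.038]
force: [-1.1, -0.1, -4.0]
gripper_width: 0.0361
grip_force: 29.8
t 21.2 pos [0.5926 0.0579 0.1171] z [ 0.0759  0.1275 -0.9889] y [-0.0114 -0.9916 -0.1287] j [-0.019  0.464  1.565  0.15   1.043  1.497] f [-1.1 -0.1 -4. ] m [-0.16  0.25  0.01] g 0.0361 29.787045121192932
(-0.03, -0.015) 138 [0.074  0.075  0.0759]
(-0.015, 0.0) 148 [0.0756 0.0766 0.0774]
(0, 0.03) 304 [0.0779 0.079  0.0799]
(0.1, 0.13) 104 [0.0875 0.0891 0.0902]
(0.13, 0.155) 101 [0.0906 0.0919 0.0927]
base top right end [0.032  0.036  0.0375] y -0.0738
```

View pics/s10.png

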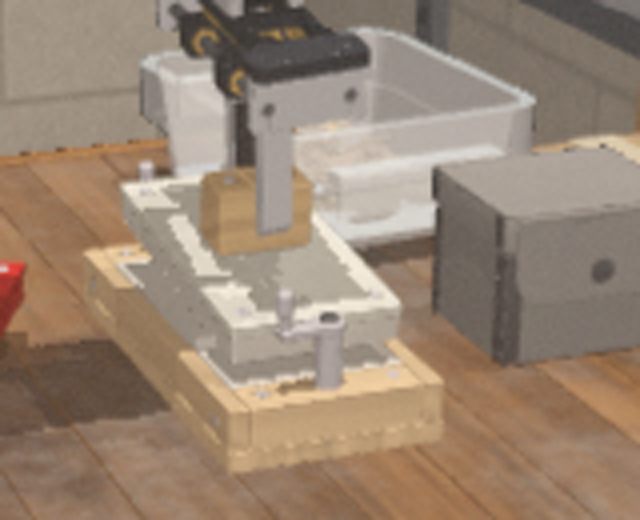

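The force dropped to about 4 N and the left end stands clear at crop (125,195), so the left pin is out. The right pin is at about 8 mm. The next grip must be level. I'll first lower a little so the left pin rests on its jaws before I let go.

```bash
python3 -m creep '[[0,0,-0.0001,0.0007,0],[0,0,-0.0002,0.0014,0]]'; python3 st.py; python3 tilt.py s11
```

```text
time: 21.5
ee_pos: [0.5928, 0.0581, 0.1158]
orientation: [-0.064, 0.997, -0.008, 0.038]
force: [-0.6, 0.6, 3.8]
gripper_width: 0.0365
grip_force: 29.9
t 21.5 pos [0.5928 0.0581 0.1158] z [ 0.0761  0.127  -0.989 ] y [-0.0114 -0.9917 -0.1282] j [-0.018  0.466  1.566  0.149  1.041  1.498] f [-0.6  0.6  3.8] m [-0.43  0.29 -0.02] g 0.0365 29.939347207546234
(-0.03, -0.015) 134 [0.0729 0.0739 0.0748]
(-0.015, 0.0) 155 [0.0744 0.0756 0.0764]
(0, 0.03) 287 [0.0768 0.0779 0.0788]
(0.1, 0.13) 107 [0.0859 0.0876 0.0891]
(0.13, 0.155) 103 [0.0889 0.09   0.0914]
base top right end [0.0321 0.0362 0.0375] y -0.074
```

```bash
python3 -m creep '[[0.06,0,0,0,0],[0.06,0,0,0,0],[0.06,0.004,-0.007,-0.05,0],[0.06,0.008,-0.012,-0.11,-10.5],[0.06,0.012,0.01,-0.165,-21],[0.06,0.012,0.035,-0.18,-31.5],[0.06,0.012,0.057,-0.18,-42],[0.06,0.012,0.057,-0.18,-52.5],[0.06,0.012,0.057,-0.18,-63],[0.06,0.012,0.057,-0.18,-73.5]]'; python3 tilt.py s12; python3 -m creep '[[0.06,0,0,0,-10.5],[0.06,0,0,0,-21],[0.06,0,0,0,-31.5],[0.06,0,0,0,-42],[0.06,0,0,0,-52.5],[0.06,0,0,0,-63],[0.06,0,0,0,-73.5],[0.06,0,0,0,-84],[0.06,0,0,0,-94.5],[0.06,0,0,0,-105]]'; python3 st.py
```

```text
time: 22.8
ee_pos: [0.5902, -0.0217, 0.2864]
orientation: [-0.029, 0.802, 0.592, 0.068]
force: [-0.5, 0.9, 0.4]
gripper_width: 0.06
grip_force: 0.0
(-0.03, -0.015) 130 [0.0731 0.074  0.0745]
(-0.015, 0.0) 141 [0.0743 0.0752 0.0763]
(0, 0.03) 279 [0.0763 0.0774 0.0784]
(0.1, 0.13) 107 [0.0848 0.0864 0.0872]
(0.13, 0.155) 99 [0.0876 0.0891 0.0898]
base top right end [0.0321 0.0362 0.0376] y -0.0758
time: 24.1
ee_pos: [0.5902, -0.0216, 0.2864]
orientation: [0.036, 0.02, 0.997, 0.064]
force: [-0.7, 0.3, 0.0]
gripper_width: 0.0603
grip_force: 0.0
t 24.1 pos [ 0.5902 -0.0216  0.2864] z [ 0.0741  0.1272 -0.9891] y [0.0352 0.9909 0.13  ] j [-0.157  0.317  1.361  0.139  1.411 -1.707] f [-0.7  0.3  0. ] m [-0.01  0.04 -0.01] g 0.0603 0.0
```

```bash
python3 -m creep '[[0.06,0,0,0,-10.5],[0.06,0,0,0,-21],[0.06,0,0,0,-31.5],[0.06,0,0,0,-42],[0.06,0,0,0,-52.5],[0.06,0,0,0,-63],[0.06,0,0,0,-73.5],[0.06,0,0,0,-79],[0.06,0,0,0,-79],[0.06,0,0,0,-79]]'; python3 st.py
```

```text
time: 25.35
ee_pos: [0.5719, 0.1175, 0.2841]
orientation: [0.045, -0.534, 0.844, -0.027]
force: [-0.4, -0.4, 0.7]
gripper_width: 0.0601
grip_force: 0.0
t 25.35 pos [0.5719 0.1175 0.2841] z [ 0.1047  0.0018 -0.9945] y [-0.899   0.4277 -0.0939] j [ 0.146  0.28   1.411 -0.014  1.346 -2.552] f [-0.4 -0.4  0.7] m [ 0.03  0.07 -0.03] g 0.0601 0.0
```

```bash
python3 -m creep '[[0.06,0.007,-0.005,0.015,10],[0.06,0.014,-0.01,0.03,20],[0.06,0.022,-0.015,0.05,30],[0.06,0.03,-0.02,0.07,40],[0.06,0.038,-0.026,0.09,50],[0.06,0.048,-0.033,0.11,60],[0.06,0.048,-0.033,0.115,66],[0.06,0.048,-0.033,0.115,66]]'; python3 st.py; python3 wr.py w5
python3 - <<'E'
from h import *
f=np.load("w5.npz");p,P,d=f["p"],f["P"],f["d"];hsv=cv2.cvtColor(p,cv2.COLOR_RGB2HSV)
X,Y,Z=P[...,0],P[...,1],P[...,2]
for lo,hi in((-.006,.006),):
    k=(d>0)&(abs(Z-.123)<.009)&(hsv[...,1]>60)&(abs(X-.6)<.06)&(abs(Y-.06)<.05);k=cv2.morphologyEx(k.astype(np.uint8),cv2.MORPH_OPEN,np.ones((3,3)))>0
    q=P[k].astype(np.float32);print(len(q),cv2.minAreaRect(q[:,:2]*1000),np.polyfit(q[:,1],q[:,2],1),q[:,2].mean())
E
```

```text
time: 26.35
ee_pos: [0.5935, 0.0593, 0.1705]
orientation: [0.052, 0.011, 0.999, 0.001]
force: [1.0, -0.3, 0.7]
gripper_width: 0.0599
grip_force: 0.0
t 26.35 pos [0.5935 0.0593 0.1705] z [ 0.1042  0.0017 -0.9946] y [0.0227 0.9997 0.0041] j [ 0.039  0.394  1.527 -0.003  1.116 -1.508] f [ 1.  -0.3  0.7] m [0.04 0.04 0.03] g 0.0599 0.0
26.4 [0.5936 0.0594 0.171 ] [[-0.994, 0.023, 0.104], [0.023, 1.0, 0.002], [-0.104, 0.004, -0.995]] [ 0.039  0.394  1.527 -0.003  1.116 -1.51 ] 0.06006682334121816
5075 ((590.6489868164062, 60.263450622558594), (36.597652435302734, 59.046749114990234), 89.5543441772461) [0.07202774 0.11912156] 0.1234699
```

```bash
python3 -m creep '[[0.06,0.003,0.001,0.02,0],[0.06,0.006,0.001,0.04,0],[0.06,0.009,0.001,0.063,0],[0.06,0.009,0.001,0.063,0],[0.045,0.009,0.001,0.063,0],[0.035,0.009,0.001,0.063,0],[0,0.009,0.001,0.063,0],[0,0.009,0.001,0.063,0],[0,0.009,0.001,0.063,0]]'; python3 st.py; python3 tilt.py s13
```

```text
time: 27.52
ee_pos: [0.5917, 0.0604, 0.108]
orientation: [0.053, 0.011, 0.999, 0.001]
force: [-0.2, -3.3, 5.5]
gripper_width: 0.0381
grip_force: 29.8
t 27.525 pos [0.5917 0.0604 0.108 ] z [ 0.1064  0.0013 -0.9943] y [0.0221 0.9997 0.0037] j [ 0.041  0.461  1.589 -0.004  0.985 -1.505] f [-0.2 -3.3  5.5] m [0.05 0.04 0.1 ] g 0.0381 29.752571429125965
(-0.03, -0.015) 142 [0.0731 0.0743 0.075 ]
(-0.015, 0.0) 135 [0.0746 0.0753 0.076 ]
(0, 0.03) 300 [0.0764 0.0777 0.0786]
(0.1, 0.13) 110 [0.0843 0.0856 0.087 ]
(0.13, 0.155) 95 [0.0869 0.0879 0.089 ]
base top right end [0.0325 0.0362 0.0373] y -0.0757
```

```bash
python3 -m creep '[[0,-0.0001,0.001,-0.0013,0],[0,-0.0003,0.002,-0.0026,0],[0,-0.0004,0.003,-0.0039,0],[0,-0.0005,0.004,-0.0052,0]]'; python3 st.py; python3 tilt.py s14
```

```text
time: 28.08
ee_pos: [0.5906, 0.0642, 0.1112]
orientation: [0.051, 0.011, 0.999, 0.001]
force: [1.8, -2.6, -11.2]
gripper_width: 0.0371
grip_force: 29.4
t 28.075 pos [0.5906 0.0642 0.1112] z [ 0.1023  0.001  -0.9947] y [0.0223 0.9997 0.0033] j [ 0.048  0.458  1.586 -0.005  0.996 -1.498] f [  1.8  -2.6 -11.2] m [-0.24  0.01  0.03] g 0.0371 29.4463911652565
(-0.03, -0.015) 137 [0.0784 0.0792 0.0801]
(-0.015, 0.0) 144 [0.0789 0.0799 0.0808]
(0, 0.03) 273 [0.0803 0.0813 0.0821]
(0.1, 0.13) 97 [0.0844 0.0856 0.0867]
(0.13, 0.155) 91 [0.0861 0.0871 0.0882]
base top right end [0.032  0.0364 0.0375] y -0.0764
```

```bash
python3 -m creep '[[0,-0.0001,0.0007,-0.0011,0],[0,-0.0002,0.0014,-0.0022,0],[0,-0.0003,0.002,-0.0033,0],[0,-0.0004,0.002,-0.0044,0],[0,-0.0005,0.002,-0.0055,0],[0,-0.0006,0.002,-0.0066,0],[0,-0.0008,0.002,-0.0077,0]]'; python3 st.py; python3 tilt.py s15
```

```text
time: 29.0
ee_pos: [0.5915, 0.0665, 0.1206]
orientation: [0.053, 0.011, 0.999, 0.001]
force: [0.4, 0.4, -6.0]
gripper_width: 0.0357
grip_force: 30.0
t 29.0 pos [0.5915 0.0665 0.1206] z [ 0.1055  0.0014 -0.9944] y [0.0219 0.9998 0.0038] j [ 0.052  0.447  1.578 -0.005  1.011 -1.494] f [ 0.4  0.4 -6. ] m [ 0.04  0.07 -0.02] g 0.0357 29.98227059841156
(-0.03, -0.015) 161 [0.0906 0.0917 0.0924]
(-0.015, 0.0) 128 [0.0909 0.0915 0.0922]
(0, 0.03) 253 [0.0912 0.0919 0.0925]
(0.1, 0.13) 95 [0.0905 0.0918 0.0922]
(0.13, 0.155) 76 [0.0913 0.0922 0.0927]
base top right end [0.0321 0.0362 0.0375] y -0.0745
```

Both pins are out, with the plate level and 6 N on the wrist. I'll raise it 12 mm more and settle.

```bash
python3 -m creep '[[0,-0.0002,-0.0003,-0.0015,0],[0,-0.0003,-0.0006,-0.003,0],[0,-0.0005,-0.001,-0.0045,0],[0,-0.0006,-0.001,-0.006,0],[0,-0.0008,-0.001,-0.0075,0],[0,-0.0009,-0.001,-0.009,0],[0,-0.0011,-0.001,-0.0105,0],[0,-0.0012,-0.001,-0.012,0],[0,-0.0012,-0.001,-0.012,0],[0,-0.0012,-0.001,-0.012,0]]'; python3 st.py; python3 tilt.py s16
python3 - <<'E'
from h import *
p,d=snapshot("scene");P=cloud("scene",d);X,Y,Z=P[...,0],P[...,1],P[...,2];m=(d>0)&(X>.5)&(X<.68)
b=m&(abs(Z-.038)<.004)&(Y>-.1)&(Y<.22)
hs=cv2.cvtColor(p,cv2.COLOR_RGB2HSV);b&=hs[...,1]>50
q=P[b];print("base y",np.percentile(q[:,1],[.5,99.5]),"x",np.percentile(q[:,0],[1,99]))
w=m&(Z>.095)&(Z<.112)&(hs[...,1]<60)&(Y<.18)&(Y>-.06);q=P[w];print("top y",np.percentile(q[:,1],[1,99]),"x",np.percentile(q[:,0],[2,98]),"z",np.median(q[:,2]))
E
```

```text
time: 30.3
ee_pos: [0.5912, 0.0654, 0.1322]
orientation: [0.052, 0.011, 0.999, 0.001]
force: [0.2, -0.7, -3.9]
gripper_width: 0.036
grip_force: 30.0
t 30.3 pos [0.5912 0.0654 0.1322] z [ 0.1048  0.0014 -0.9945] y [0.022  0.9998 0.0037] j [ 0.05   0.432  1.569 -0.005  1.035 -1.496] f [ 0.2 -0.7 -3.9] m [ 0.04  0.17 -0.04] g 0.036 29.98232513666153
(-0.03, -0.015) 31 [0.0864 0.0904 0.0946]
(-0.015, 0.0) 17 [0.0903 0.0953 0.0968]
(0, 0.03) 32 [0.0887 0.0932 0.0964]
(0.1, 0.13) 22 [0.0895 0.093  0.0971]
(0.13, 0.155) 22 [0.0908 0.0948 0.0986]
base top right end [0.032  0.036  0.0374] y -0.0755
base y [-0.06355631  0.20457402] x [0.52535012 0.65334871]
top y [-0.03200586  0.16753159] x [0.53900966 0.6397802 ] z 0.10368435711703351
```

View pics/s16.png

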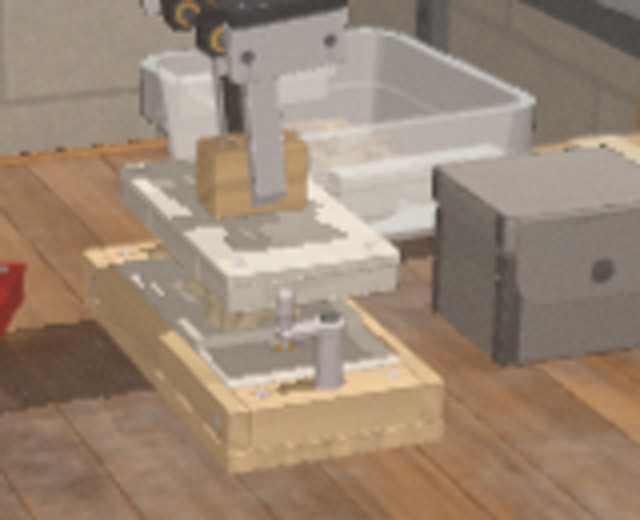

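The crop shows the upper half level and clear above the flat lower half, with the near (right-end) button pointing to -x. The offset is under 3 mm and the pin tips are about 15 mm up.

```bash
python3 -c "
from rig import *
print(hand_in())"
```

```text
the job is handed in; nothing more can be done
None
```

I handed the job in at about 30 s. Both turn-buttons are swung clear, both pins walked out, and the gripper holds the upper half level and still, with pin tips about 15 mm above the sockets. The lower half stayed flat but slid about 10 mm towards the robot while I pushed the buttons. No verdict was returned.

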